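# Make up the sharpening kit and the gluing kit

### The arm

A 7-joint arm with a two-finger parallel gripper is mounted at the origin on a cart in front of the work surface, level with it; the furniture and walls round the work are solid. World frame = base frame: x ahead of the robot, y to its left, z up, the work surface at z = 0. Lengths are in m, angles in rad, forces in N, time in s.
With the tool pointing down it reaches from about 0.4 to 0.875 m from the base axis. Payload 6.5 kg.
Tool frame: the origin (TCP) lies midway between the tips of the shut fingers; the grasp point (between the pads) lies 19 mm behind it; z points along the fingers, y is the line along which they close (so a half turn about z gives the same grasp; the last joint's range is limited). The gripper opens to 85 mm and grips with 20 to 120 N. Pads are 22 mm wide; open, the fingers measure 114 mm over their backs; the gripper's body (76 mm by 85 mm) begins 54 mm behind the grasp point. The pads swing forward as they close: fully open they stand 13 mm farther back than shut.
Start: joints at [1.167, 0.536, -0.004, 1.538, 0.003, 1.067, -0.071], TCP at [0.215, -0.613, 0.231] pointing down, gripper open.
Joint ranges: [-2.7, 2.7], [-0.37, 2.16], [-1.27, 1.26], [0.24, 2.4], [-1.31, 4.45], [0.19, 1.91], [-2.76, 2.76]. Speed limits (rad/s): [2.39, 2.39, 3.14, 3.14, 3.14, 3.14, 3.14].

### API

Orientations are given as a 3x3 rotation matrix whose columns are the frame's x, y, z axes.
In Python, from workcell import bot gives the robot as it stands.
- The arm moves only by the tool play_rows, never from a script. Its argument "increments" is one flat list of numbers, 7 for each row, row after row: the closure, from 0 (fully open) to 1 (shut), then the shift along the tool's x, y, z each as a share of 200 mm, from -1 to 1, then the turn, a rotation vector about the tool's x, y, z each as a share of pi/2 rad, from -1 to 1. A call has 1 to 10 rows; each row is the pose to reach, as a shift and turn from the pose commanded when the call began, along the tool's axes at that moment; what a row does not reach only later rows make up. A row lasts 1/10 s, in which the tool goes at most 50 mm and 8.59 degrees, less where a joint would pass 70% of its speed; a pose out of reach is approached as far as the arm can. A call with a number of a shift or a turn outside -1 to 1 is refused whole. A call with a gripper value outside its range is refused whole. The fingers move at their own pace and stop on an object; the grip force is fixed at half the most. Time passes only in rows, so rows that repeat a pose let the fingers close. It gives the time, the measured TCP pose, the force, the opening and the grip force at its end, in the units of the state.
- bot.read_state(): the state, without advancing time (a new reading comes with each control period).
- bot.grab_frame(name): name is "side" or "top"; returns the picture (384x512x3 uint8, red, green, blue); there is no depth.
- bot.get_calibration(name): a dict with "mtx" (3x3 intrinsics, pixels), "dist_coeffs" ([k1, k2, p1, p2, k3] as OpenCV has them; the pictures are not rectified), "cam_to_world" (4x4, takes a point from camera to world coordinates). Camera axes: x right, y up, looking along -z (the intrinsics and any distortion apply to the point x, -y, -z); pixel columns grow to the right and rows downward; lengths in m; the calibration is good to about 2 mm. A picture is of the moment at which its call begins. get_calibration takes no time and is no camera call.
- bot.finish_job(): hands the job in; it is judged then, once.
The state is a dict: "clock": time; "qpos": joint angles; "joint_velocities": joint speeds; "joint_torque": joint torques, N m; "ee_pos": TCP position; "tool_rot": TCP orientation; "force": force on the tool from outside, world axes, zero at the start; "moment": the same for the moment, N m; "finger_gap": opening from 0.0 (shut) to 1.0 (fully open); "finger_force": force on a finger pad.
Only numpy, scipy, OpenCV 4.12 (cv2) and the standard library are available. Lean on these libraries where they do the work, as an engineer would, in place of code of your own. Each camera call takes 0.05 s, during which the arm holds its last target. There are 200 camera calls.

### The job

Make up the two kits from the loose stock on the bench. The sharpening kit, in the wider three-bay tray, gets the screwdriver lying along the long narrow bay, the slip stone flat in the larger of the two other bays and the small wood block flat in the smaller one; the gluing kit, in the narrow two-bay tray, gets the glue bottle standing in the square bay and the large wood block flat in the longer bay. Leave the round wax tin where it is.

Things in the scene. Friction and masses are not known exactly. Their poses are not given: they have to be found in the camera images.
- sharpening_tray: fixed low wooden tray, 200 (x) by 133 (y) mm, left or right of the stock; origin at the centre of its underside. Floor 5 mm thick, lips and dividers 5 mm thick, tops 10 mm above the bench. Bays (clear x by y, centre in its frame, mm): screwdriver 190 x 60 at (0, 31.5); stone, larger, 106 x 58 at (-42, -32.5); small block, smaller, 79 x 58 at (55.5, -32.5)
- gluing_tray: fixed low wooden tray, 190 (x) by 85 (y) mm, on the other side of the stock; origin at the centre of its underside. Floor 5 mm thick, lips and divider 5 mm thick, tops 10 mm above the bench. Bays (clear x by y, centre in its frame, mm): square bottle bay 75 x 75 at (-52.5, 0); longer block bay 100 x 75 at (40, 0)
- screwdriver: loose screwdriver with a red eight-sided handle, lying; 165 mm along its y, 19 mm wide, 22 mm high, 50 g; origin at the middle of its length, on the underside; the handle runs from y = -83 to -7 mm and holds the centre of mass (about y = -42 mm), the thin steel blade points to +y. It may lie either way round in its bay
- stone: loose slip stone, a flat two-layer bar, dark blue on yellow, 76 x 32 x 22 mm, about 90 g; origin at the centre of its underside, z up. Its long sides do not lie along its x axis but along the direction 20 degrees clockwise of it, seen from above. They go along the tray's x
- small_block: loose small pale wood offcut, 51 x 33 x 22 mm, about 20 g; origin at the centre of its underside, z up. Its long sides run along the direction 15 degrees anticlockwise of its y axis, seen from above. It fits best with the long sides along the tray's x
- large_block: loose large pale wood offcut, 72 x 52 x 37 mm, about 65 g; origin at the centre of its underside, z up. Its long sides run along the direction 3 degrees anticlockwise of its y axis, seen from above. It fits its bay only with its long sides along the tray's x
- glue_bottle: loose closed glue bottle with an orange cap, standing; round, 48 mm across, 125 mm high over the cap, about 120 g; straight-sided up to about 75 mm above its underside, narrowing above; its frame leans about 4 degrees as it stands; origin at the centre of its underside
- wax_tin: loose flat round grey tin, 70 mm across, 28 mm high, at the far right of the stock; a bystander to leave alone; origin at the centre of its underside
Mind the look-alikes: they are no part of the job. What is shaped like the stone but green is not meant.

How it is judged:
By the outcome, as a careful person would: the job done as asked, in the order asked, and still so for the second after the job is handed in, with the robot touching nothing.
It also fails if it takes over 141 s, if anything falls off the work surface, if the arm or the gripper's body presses on something with over 40 N, if the wrist force passes 120 N, or if a joint passes its speed limit or range.

## Working session

There is one attempt and no reset: what is moved stays moved. The work goes in short steps, Python scripts to look and compute and a tool call to move; the robot and the scene stay as the last step left them, time stands still between calls to the robot, and variables do not carry over. Pictures are saved under pics/ and viewed, at most 16 in all, crops included, and the job is handed in when it is done.

Besides the shell and the picture viewer there is one more tool, called after "Emit:" as name(argument=value, ...), one argument or row to a line, values as JSON. play_rows: Moves the arm, as the interface text tells. Shift numbers are shares of 200 mm and turn numbers shares of pi/2 rad, none past 1 either way. Its arguments: {"type":"object","properties":{"increments":{"type":"array","items":{"type":"number","minimum":-1,"maximum":1}}},"required":["increments"]}

```bash
mkdir -p pics; cat > h.py <<'E'
import numpy as np, cv2
from workcell import bot
def save(n,f): cv2.imwrite('pics/'+f,bot.grab_frame(n)[:,:,::-1])
E
python3 - <<'E'
from h import *
save('top','t0.png'); save('side','s0.png')
for n in('top','side'):
    c=bot.get_calibration(n); print(n,{k:np.round(v,4).tolist() for k,v in c.items()})
s=bot.read_state(); print(s)
E
```

```text
top {'mtx': [[382.943, 0.0, 263.015], [0.0, 382.943, 190.2064], [0.0, 0.0, 1.0]], 'dist_coeffs': [-0.0844, 0.0, 0.0, 0.0, 0.0], 'cam_to_world': [[-0.002, 0.9856, -0.169, 0.3002], [-0.9999, 0.0002, 0.0129, -0.1342], [0.0127, 0.1691, 0.9855, 1.2738], [0.0, 0.0, 0.0, 1.0]]}
side {'mtx': [[383.7791, 0.0, 259.8297], [0.0, 383.7791, 194.2544], [0.0, 0.0, 1.0]], 'dist_coeffs': [0.005, 0.0, 0.0, 0.0, 0.0], 'cam_to_world': [[-0.8702, 0.3028, -0.3888, 0.057], [-0.4925, -0.5593, 0.6668, 0.6517], [-0.0156, 0.7717, 0.6358, 0.7916], [0.0, 0.0, 0.0, 1.0]]}
{'clock': 0.1, 'qpos': array([ 1.16678985,  0.53711238, -0.00443111,  1.53875646,  0.00259649,
        1.06724892, -0.07121675]), 'joint_velocities': array([-1.42017727e-04, -1.03269283e-03,  4.05254322e-04, -2.60312838e-03,
       -7.62012636e-04,  9.97842389e-05, -1.11607835e-04]), 'joint_torque': array([ 3.00017673e-03, -5.84569538e+01,  1.05204709e+00, -2.59778523e+01,
        1.26388203e-02,  4.54967128e-03,  2.66495169e-05]), 'ee_pos': array([ 0.21522584, -0.61275497,  0.23049347]), 'tool_rot': array([[ 9.43468370e-01,  3.31462010e-01, -6.09009883e-04],
       [ 3.31462550e-01, -9.43467350e-01,  1.39197982e-03],
       [-1.13192514e-04, -1.51515290e-03, -9.99998846e-01]]), 'force': array([-0.49218572,  0.70269468, -0.32833466]), 'moment': array([-0.0119848 , -0.01445136,  0.03677058]), 'finger_force': 0.0, 'finger_gap': 1.0022685802753457}
```

View pics/t0.png

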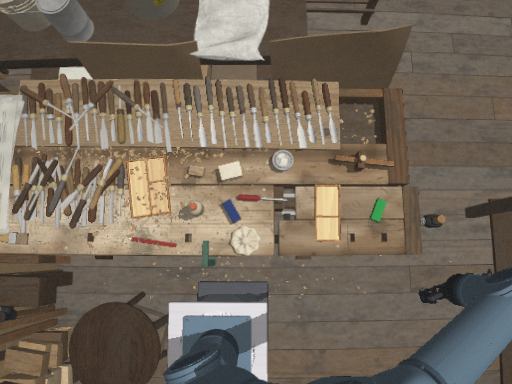

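View pics/s0.png

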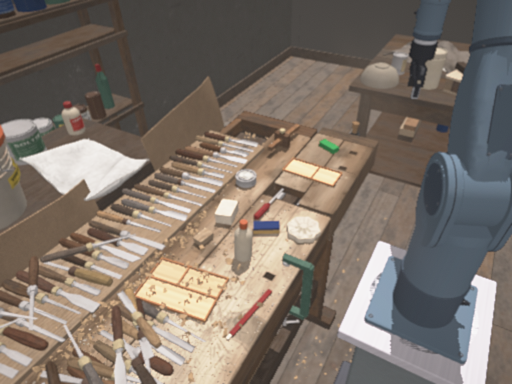

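The top view shows the sharpening tray near (150,187), the gluing tray near (327,212), small block (197,171), large block (230,170), bottle (192,210), blue stone (231,211), screwdriver (262,198) and tin (282,160). The green bar at (378,210) and the red stick at (152,242) are decoys.

```bash
python3 - <<'E'
from h import *
t=cv2.imread('pics/t0.png')[145:260,115:275]; cv2.imwrite('pics/c1.png',cv2.resize(t,None,fx=5,fy=5,interpolation=cv2.INTER_CUBIC))
t=cv2.imread('pics/s0.png')[155:325,125:355]; cv2.imwrite('pics/c2.png',cv2.resize(t,None,fx=3.4,fy=3.4,interpolation=cv2.INTER_CUBIC))
E
```

```text
(no output)
```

View pics/c1.png

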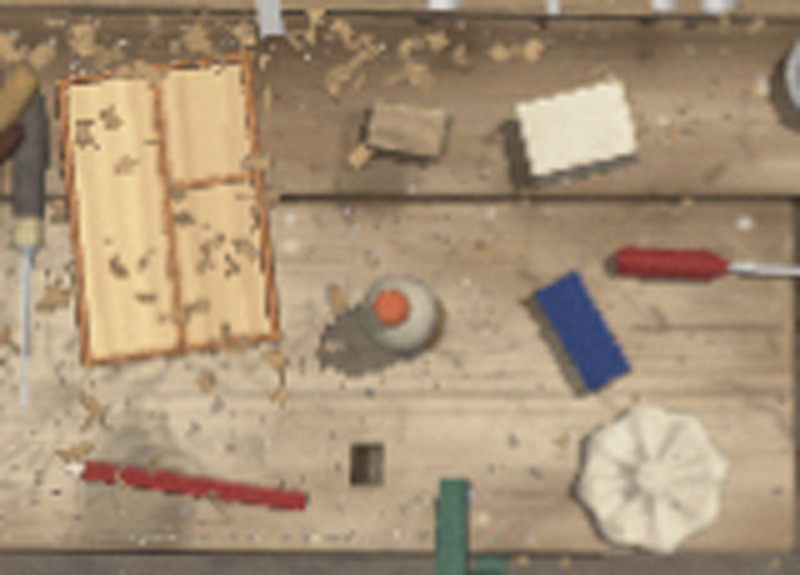

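View pics/c2.png

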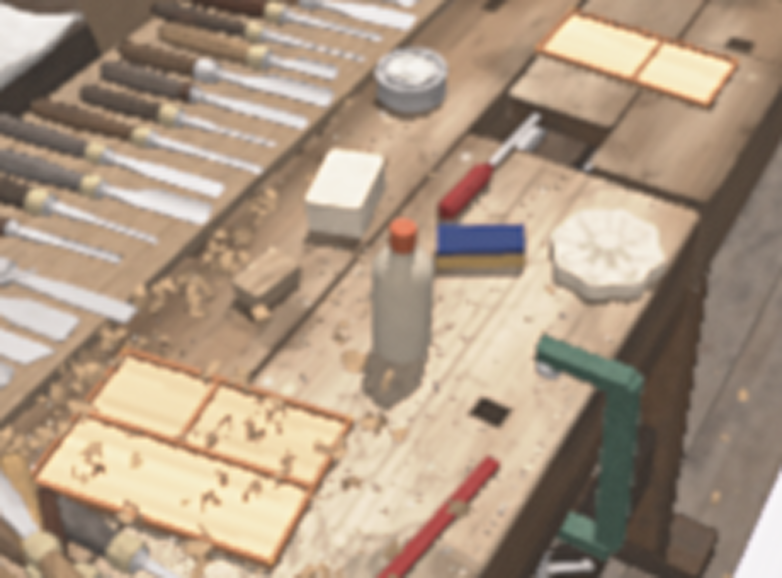

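Crop 1: sharpening tray outer corners at about (58,80),(250,55),(280,335),(88,362), larger cell at the bottom right. Crop 2: the stone, the blocks and the bottle all stand on the bench. I'll measure in both views.

```bash
cat >> h.py <<'E'
C={n:bot.get_calibration(n) for n in('top','side')}
def ray(n,p):
    c=C[n]; q=cv2.undistortPoints(np.float64(p).reshape(-1,1,2),np.array(c['mtx']),np.array(c['dist_coeffs'])).reshape(-1,2)
    T=np.array(c['cam_to_world']); d=np.c_[q[:,0],-q[:,1],-np.ones(len(q))]@T[:3,:3].T
    return T[:3,3],d/np.linalg.norm(d,axis=1)[:,None]
def plane(n,p,z):
    o,d=ray(n,p); return o+d*((z-o[2])/d[:,2])[:,None]
def tri(p,q):
    o,d=ray('top',p);u,e=ray('side',q);out=[]
    for a,b in zip(d,e):
        s=np.linalg.lstsq(np.c_[a,-b],u-o,rcond=None)[0]; P=o+a*s[0];Q=u+b*s[1]; out.append([*((P+Q)/2*1000),np.linalg.norm(P-Q)*1000])
    return np.round(out,1)
def blob(img,roi,f):
    x0,y0,x1,y1=roi; a=img[y0:y1,x0:x1]; h=cv2.cvtColor(a,cv2.COLOR_RGB2HSV).astype(int)
    m=f(h[...,0],h[...,1],h[...,2]).astype(np.uint8)
    cs,_=cv2.findContours(cv2.morphologyEx(m,cv2.MORPH_CLOSE,np.ones((3,3))),cv2.RETR_EXTERNAL,cv2.CHAIN_APPROX_NONE)
    return max(cs,key=cv2.contourArea).reshape(-1,2)+[x0,y0]
def rect(n,cont,z):
    "min-area rect on plane z: centre mm, sizes mm, direction of long side deg"
    P=plane(n,cont,z)[:,:2]*1000
    (c,s,_)=r=cv2.minAreaRect(P.astype(np.float32)); b=cv2.boxPoints(r); e=[b[1]-b[0],b[2]-b[1]]; e=max(e,key=np.linalg.norm)
    return np.round(c,1),np.round(sorted(s),1),round(np.degrees(np.arctan2(e[1],e[0]))%180,1)
E
python3 - <<'E'
from h import *
t=cv2.imread('pics/t0.png')[:,:,::-1].copy(); s=cv2.imread('pics/s0.png')[:,:,::-1].copy()
blue=lambda h,a,v:(h>105)&(h<130)&(a>120)
cream=lambda h,a,v:(v>190)&(a<50)
red=lambda h,a,v:((h<6)|(h>172))&(a>140)&(v>80)
orange=lambda h,a,v:(h<12)&(a>130)&(v>150)
wood=lambda h,a,v:(v>200)&(a>60)&(h>8)&(h<28)
for nm,roi,f,z in [('stone',(215,190,250,232),blue,.022),('large',(212,155,246,185),cream,.037),('red',(230,185,265,210),red,.014),('cap',(180,195,205,218),orange,.125),
   ('tray',(122,150,176,220),wood,.01),('gtray',(308,178,345,246),wood,.01)]:
    b=blob(t,roi,f); print(nm,len(b),b.mean(0),rect('top',b,z))
for nm,roi,f,z in [('stone',(245,210,290,240),blue,.022),('cap',(232,215,255,235),orange,.125),('red',(250,195,275,222),red,.014),('gtray',(270,155,350,190),wood,.01)]:
    b=blob(s,roi,f); print('side',nm,len(b),b.mean(0),rect('side',b,z))
# tray corners tri: far-left, far-right,near-right,near-left
tc=np.array([[58,80],[250,55],[280,335],[88,362]])/5+[115,145]
sc=np.array([[268,565],[352,418],[130,350],[38,475]])  # placeholder order: match below
m=np.array([[38,475],[130,350],[352,418],[268,565]])/3.4+[125,155]
print(tri(tc,m)); 
# small block top corners
tb=np.array([[375,103],[448,108],[440,160],[366,150]])/5+[115,145]
sb=np.array([[233,290],[278,248],[300,258],[258,300]])/3.4+[125,155]
print(np.round(plane('top',tb,.022)*1000,1)); print(np.round(plane('top',tc,.01)*1000,1))
big=t[150:250,300:400]; cv2.imwrite('pics/c3.png',np.hstack([cv2.resize(big[...,::-1],(500,500),interpolation=cv2.INTER_CUBIC),cv2.resize(t[160:180,185:210,::-1],(300,240),interpolation=cv2.INTER_CUBIC)[[*range(240)]+[0]*260]]))
E
```

```text
stone 48 [230.95833333 210.52083333] (array([446.8, -44.5]), array([26.9, 69.9]), np.float32(30.0))
large 63 [229.87301587 170.3015873 ] (array([579.5, -41.9]), array([47.8, 68.1]), np.float32(104.5))
red 44 [248.52272727 197.09090909] (array([ 491.7, -102.3]), array([16.8, 69.9]), np.float32(90.0))
cap 16 [192.8125 206.    ] (array([448.7,  64.2]), array([15.2, 18.3]), np.float32(1.5))
tray 206 [147.36893204 191.14563107] (array([522.1, 241.1]), array([128.9, 203.1]), np.float32(8.5))
gtray 147 [326.99319728 213.92517007] (array([ 439.2, -363. ]), array([ 75.2, 184.6]), np.float32(0.4))
side stone 56 [265.67857143 224.75      ] (array([443.6, -42.9]), array([24.7, 63.8]), np.float32(28.6))
side cap 16 [243. 222.] (array([447.8,  68.3]), array([14.5, 15.5]), np.float32(28.6))
side red 33 [261.54545455 210.63636364] (array([489.8, -98.4]), array([15.4, 72.4]), np.float32(85.5))
side gtray 144 [307.70833333 174.10416667] (array([ 438.5, -324. ]), array([151.6, 186.1]), np.float32(179.1))
[[614.8 313.    9.8   7.7]
 [636.5 184.8   2.9   1.6]
 [443.8 156.5   3.7   0.8]
 [426.3 286.7   1.    0.8]]
[[598.7  94.4  22. ]
 [595.2  45.2  22. ]
 [559.6  49.7  22. ]
 [566.5  99.4  22. ]]
[[618.2 315.3  10. ]
 [635.3 183.4  10. ]
 [443.5 155.3  10. ]
 [425.1 283.6  10. ]]
```

View pics/c3.png

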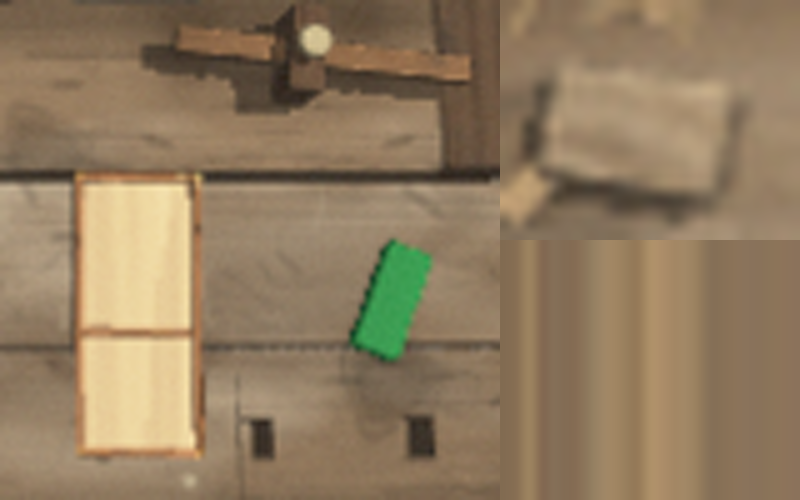

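Crop 3 shows the gluing tray, corners (75,175),(200,175),(203,455),(78,455) in the crop, with the longer bay at the top (+x). The small block's corners are at (560,68),(735,85),(712,193),(545,165).

```bash
cat >> h.py <<'E'
def go(*targets):
    "targets (x,y,z mm, psi deg of tool x): shares from the present pose"
    s=bot.read_state(); R=np.array(s['tool_rot']); p=np.array(s['ee_pos'])
    print('at',np.round(p*1000,1),'psi',round(np.degrees(np.arctan2(R[1,0],R[0,0])),1),'q',np.round(s['qpos'],2),'t',round(s['clock'],1),'gap',round(float(s['finger_gap']),3),'F',np.round(s['force'],1),round(float(s['finger_force']),1))
    from scipy.spatial.transform import Rotation as Ro
    for x,y,z,a in targets:
        c,d=np.cos(np.radians(a)),np.sin(np.radians(a)); G=np.array([[c,d,0],[d,-c,0],[0,0,-1.]])
        print(np.round(R.T@(np.array([x,y,z])/1000-p)/.2,3).tolist(),np.round(Ro.from_matrix(R.T@G).as_rotvec()/(np.pi/2),3).tolist())
E
python3 - <<'E'
from h import *
g=np.array([[75,175],[200,175],[203,455],[78,455]])/5-.4+[300,150]; G=plane('top',g,.01)*1000; print(np.round(G,1),G.mean(0))
g=np.array([[58,80],[250,55],[280,335],[88,362]])/5-.4+[115,145]; G=plane('top',g,.01)*1000; print(np.round(G,1),G.mean(0))
g=(np.array([[560,68],[735,85],[712,193],[545,165]])-[500,0])/12-.46+[185,160]; G=plane('top',g,.022)*1000; print(np.round(G,1),G.mean(0))
print('cap',tri([[192.8,206]],[[243,222]]))
print('body',plane('top',np.array([[403,315]])/5-.4+[115,145],.072)*1000, 'base side',plane('side',np.array([[398,360]])/3.4-.35+[125,155],0)*1000)
h=np.array([[612,260],[727,266]])/5-.4+[115,145]; print('handle',plane('top',h,.011)*1000)
p=np.array([[480,165],[545,120]])
go((491,-100,220,87.4))
E
```

```text
[[ 536.2 -324.5   10. ]
 [ 536.3 -409.4   10. ]
 [ 348.4 -405.    10. ]
 [ 348.8 -322.1   10. ]] [ 442.41573834 -365.26788684   10.        ]
[[619.6 316.7  10. ]
 [636.7 184.9  10. ]
 [444.8 156.6  10. ]
 [426.4 285.   10. ]] [531.87716079 235.814948    10.        ]
[[600.1  96.   22. ]
 [595.1  46.8  22. ]
 [564.3  52.4  22. ]
 [572.3  99.3  22. ]] [582.96038759  73.6551877   22.        ]
cap [[449.8  64.3 120.5   1.1]]
body [[450.53054311  64.63748906  72.        ]] base side [[445.99133769  88.24408863   0.        ]]
handle [[ 495.18143319  -63.8799899    11.        ]
 [ 491.14096326 -140.58538466   11.        ]]
at [ 215.2 -612.8  230.5] psi 19.4 q [ 1.17  0.54 -0.    1.54  0.    1.07 -0.07] t 0.1 gap 1.002 F [-0.5  0.7 -0.3] 0.0
[2.151, -1.962, 0.055] [-0.001, -0.001, -0.756]
```

Emit:
play_rows(
  increments=[0,1,-0.91,0.03,0,0,-0.35,0,1,-0.91,0.03,0,0,-0.35,0,1,-0.91,0.03,0,0,-0.35,0,1,-0.91,0.03,0,0,-0.35,0,1,-0.91,0.03,0,0,-0.35,0,1,-0.91,0.03,0,0,-0.35,0,1,-0.91,0.03,0,0,-0.35],
)

```text
clock: 0.8
ee_pos: [0.3458, -0.3716, 0.2251]
tool_rot: [[0.626, 0.78, 0.0], [0.78, -0.626, 0.002], [0.001, -0.001, -1.0]]
force: [0.3, -0.2, 1.3]
finger_gap: 1.004
finger_force: 0.0
```

```bash
python3 -c "
from h import *
go((493,-102,220,87),(493,-102,100,87))"
```

```text
at [ 345.8 -371.6  225.1] psi 51.2 q [ 0.92  0.31 -0.22  1.91  0.08  0.93 -0.02] t 0.8 gap 1.004 F [ 0.3 -0.2  1.3] 0.0
[1.512, -0.271, 0.028] [-0.0, -0.001, -0.398]
[1.511, -0.27, 0.628] [-0.0, -0.001, -0.398]
```

Emit:
play_rows(
  increments=[0,1,-0.2,0.03,0,0,-0.4,0,1,-0.2,0.03,0,0,-0.4,0,1,-0.2,0.03,0,0,-0.4,0,1,-0.2,0.03,0,0,-0.4,0,1,-0.2,0.03,0,0,-0.4,0,1,-0.2,0.03,0,0,-0.4],
)

```text
clock: 1.4
ee_pos: [0.4393, -0.1948, 0.2191]
tool_rot: [[0.053, 0.999, -0.0], [0.999, -0.053, 0.0], [0.0, -0.0, -1.0]]
force: [-0.3, -0.9, 0.0]
finger_gap: 1.0
finger_force: 0.0
```

```bash
python3 -c "
from h import *
go((493,-102,220,87),(493,-102,60,87),(493,-102,3,87))"
```

```text
at [ 439.3 -194.8  219.1] psi 86.9 q [ 0.69  0.3  -0.43  1.97  0.16  0.91  0.12] t 1.4 gap 1.0 F [-0.3 -0.9  0. ] 0.0
[0.478, 0.243, -0.004] [-0.0, -0.0, -0.001]
[0.478, 0.244, 0.796] [-0.0, -0.0, -0.001]
[0.478, 0.244, 1.081] [-0.0, -0.0, -0.001]
```

Emit:
play_rows(
  increments=[0,0.478,0.243,0,0,0,0,0,0.478,0.243,0,0,0,0,0,0.478,0.243,0.2,0,0,0,0,0.478,0.243,0.4,0,0,0,0,0.478,0.243,0.6,0,0,0,0,0.478,0.243,0.8,0,0,0,0,0.478,0.243,0.8,0,0,0,0,0.478,0.243,0.8,0,0,0],
)

```text
clock: 2.2
ee_pos: [0.4923, -0.1039, 0.0595]
tool_rot: [[0.058, 0.998, -0.001], [0.998, -0.058, -0.001], [-0.001, -0.001, -1.0]]
force: [-0.1, -0.4, 1.6]
finger_gap: 0.998
finger_force: 0.0
```

```bash
python3 -c "
from h import *
go((493,-102,5,87))
save('side','s1.png'); save('top','t1.png')
a=cv2.imread('pics/s1.png')[130:280,200:360]; b=cv2.imread('pics/t1.png')[140:240,190:300]
cv2.imwrite('pics/c4.png',np.hstack([cv2.resize(a,(400,375)),cv2.resize(b,(400,375))]))"
```

```text
at [ 492.3 -103.9   59.5] psi 86.7 q [ 0.41  0.59 -0.37  2.01  0.36  0.6  -0.26] t 2.2 gap 0.998 F [-0.1 -0.4  1.6] 0.0
[0.01, 0.003, 0.272] [-0.001, 0.001, -0.004]
```

View pics/c4.png

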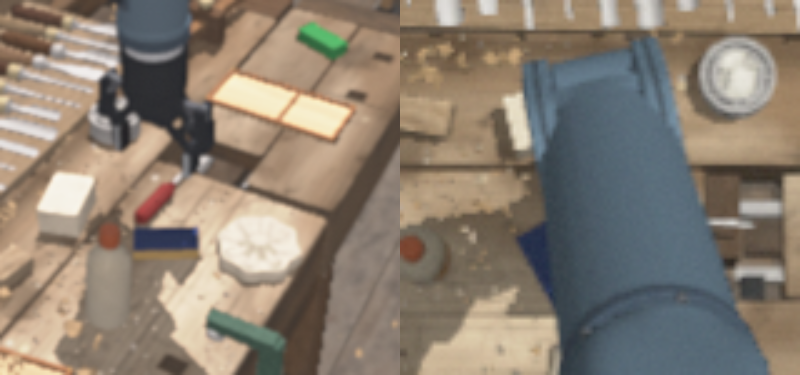

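The gripper stands astride the red handle, blade pointing away (-y). Going down and gripping.

Emit:
play_rows(
  increments=[0,0.01,0,0.15,0,0,0,0,0.01,0,0.27,0,0,0,1,0.01,0,0.27,0,0,0,1,0.01,0,0.27,0,0,0,1,0.01,0,0.27,0,0,0,1,0.01,0,0.27,0,0,0,1,0.01,0,0.27,0,0,0,1,0.01,0,0.27,0,0,0,1,0.01,0,0.27,0,0,0,1,0.01,0,0.27,0,0,0],
)

```text
clock: 3.3
ee_pos: [0.4938, -0.1005, 0.0067]
tool_rot: [[0.055, 0.998, 0.002], [0.998, -0.055, -0.001], [-0.001, 0.002, -1.0]]
force: [-2.2, 0.8, 10.2]
finger_gap: 0.206
finger_force: 58.8
```

Emit:
play_rows(
  increments=[1,0,0,0,0,0,0,1,0,0,-0.2,0,0,0,1,0,0,-0.4,0,0,0,1,0,0,-0.6,0,0,0,1,0,0,-0.8,0,0,0,1,0,0,-0.9,0,0,-0.05,1,0,0,-0.9,0,0,-0.1,1,0,0,-0.9,0,0,-0.1],
)

```text
clock: 4.1
ee_pos: [0.4931, -0.1004, 0.1863]
tool_rot: [[-0.102, 0.995, 0.002], [0.995, 0.102, -0.001], [-0.001, 0.002, -1.0]]
force: [-0.8, 0.6, -0.2]
finger_gap: 0.2
finger_force: 59.4
```

```bash
python3 -c "
from h import *
a=np.radians(8.7);c,s=np.cos(a),np.sin(a)
for n,(u,v) in dict(sd=(0,34),st=(-42,-33.5),sb=(55.5,-32.5)).items(): print(n,531.9+c*u-s*v,235.8+s*u+c*v)
go()"
```

```text
sd 526.7571321115945 269.4087921514953
st 495.4504942323171 196.3325003415259
sb 591.6773873759166 212.06892420243844
at [ 493.1 -100.4  186.3] psi 95.9 q [ 0.53  0.39 -0.51  1.94  0.25  0.87 -0.01] t 4.1 gap 0.2 F [-0.8  0.6 -0.2] 59.4
```

```bash
python3 -c "
from h import *
go((487,85,190,145),(481,261.4,190,188.7))"
```

```text
at [ 493.1 -100.4  186.3] psi 95.9 q [ 0.53  0.39 -0.51  1.94  0.25  0.87 -0.01] t 4.1 gap 0.2 F [-0.8  0.6 -0.2] 59.4
[0.925, 0.064, -0.019] [0.001, 0.001, -0.546]
[1.806, 0.125, -0.02] [0.0, 0.001, -1.031]
```

Emit:
play_rows(
  increments=[1,0.95,0.06,-0.03,0,0,-0.55,1,0.95,0.06,-0.03,0,0,-0.55,1,0.95,0.06,-0.03,0,0,-0.55,1,0.95,0.06,-0.03,0,0,-0.55,1,0.95,0.06,-0.03,0,0,-0.55,1,0.95,0.06,-0.03,0,0,-0.55,1,0.95,0.06,-0.03,0,0,-0.55],
)

```text
clock: 4.8
ee_pos: [0.4848, 0.0902, 0.1907]
tool_rot: [[-0.823, 0.569, -0.002], [0.569, 0.823, 0.0], [0.001, -0.001, -1.0]]
force: [-0.8, -0.7, -0.5]
finger_gap: 0.201
finger_force: 59.4
```

```bash
python3 -c "
from h import *
go((481,261.4,190,188.7))"
```

```text
at [484.8  90.2 190.7] psi 145.3 q [ 0.34  0.43 -0.76  1.95  0.37  0.91  0.36] t 4.8 gap 0.201 F [-0.8 -0.7 -0.5] 59.4
[0.502, 0.693, 0.004] [-0.0, -0.001, -0.482]
```

Emit:
play_rows(
  increments=[1,0.502,0.693,0,0,0,-0.482,1,0.502,0.693,0,0,0,-0.482,1,0.502,0.693,0,0,0,-0.482,1,0.502,0.693,0,0,0,-0.482,1,0.502,0.693,0,0,0,-0.482,1,0.502,0.693,0,0,0,-0.482,1,0.502,0.693,0,0,0,-0.482],
)

```text
clock: 5.5
ee_pos: [0.4816, 0.2602, 0.1907]
tool_rot: [[-0.989, -0.145, -0.001], [-0.145, 0.989, -0.001], [0.001, -0.001, -1.0]]
force: [-0.2, 0.5, -0.3]
finger_gap: 0.202
finger_force: 59.4
```

```bash
python3 -c "
from h import *
go((481,261.4,60,188.7),(481,261.4,13,188.7))"
```

```text
at [481.6 260.2 190.7] psi -171.7 q [ 0.1   0.59 -0.92  1.81  0.54  1.02  0.68] t 5.5 gap 0.202 F [-0.2  0.5 -0.3] 59.4
[0.001, 0.007, 0.654] [-0.0, -0.001, -0.004]
[0.001, 0.007, 0.889] [-0.0, -0.001, -0.004]
```

Emit:
play_rows(
  increments=[1,0,0.007,0.2,0,0,0,1,0,0.007,0.4,0,0,0,1,0,0.007,0.6,0,0,0,1,0,0.007,0.75,0,0,0,1,0,0.007,0.83,0,0,0,1,0,0.007,0.87,0,0,0,1,0,0.007,0.89,0,0,0,1,0,0.007,0.89,0,0,0],
)

```text
clock: 6.3
ee_pos: [0.482, 0.2628, 0.014]
tool_rot: [[-0.989, -0.151, 0.001], [-0.151, 0.989, 0.001], [-0.001, 0.0, -1.0]]
force: [-0.5, -0.3, 0.4]
finger_gap: 0.206
finger_force: 59.4
```

```bash
python3 -c "
from h import *
go((481,261.4,60,188.7))
save('side','s2.png')
a=cv2.imread('pics/s2.png')[230:340,110:270]
cv2.imwrite('pics/c5.png',cv2.resize(a,(640,440),interpolation=cv2.INTER_CUBIC))"
```

```text
at [482.  262.8  14. ] psi -171.3 q [-0.05  0.83 -0.71  1.89  0.8   0.73  0.49] t 6.3 gap 0.206 F [-0.5 -0.3  0.4] 59.4
[0.006, -0.006, -0.23] [0.0, 0.001, -0.0]
```

View pics/c5.png

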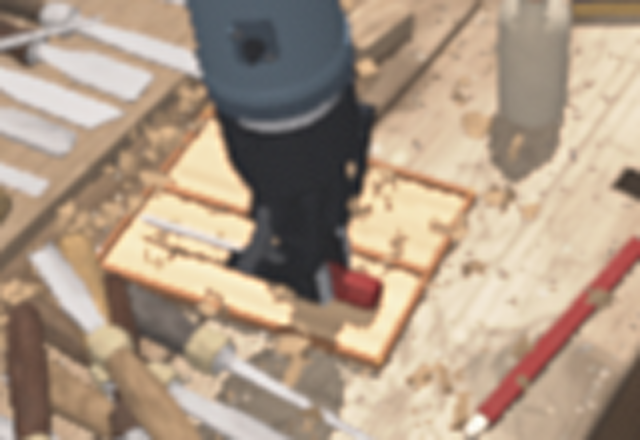

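The screwdriver is in the long bay with the blade towards the far end and the butt at (370,290), inside the lips. Releasing.

Emit:
play_rows(
  increments=[1,0,0,0.008,0,0,0,0.6,0,0,0.008,0,0,0,0.6,0,0,0.008,0,0,0,0.6,0,0,0.008,0,0,0,0.6,0,0,-0.1,0,0,0,0.6,0,0,-0.3,0,0,0,0.6,0,0,-0.5,0,0,0,0.4,0,0,-0.7,0,0,0,0.4,0,0,-0.9,0,0,0,0.4,0,0,-0.9,0,0,0],
)

```text
clock: 7.35
ee_pos: [0.4838, 0.265, 0.1985]
tool_rot: [[-0.988, -0.152, 0.008], [-0.152, 0.988, 0.004], [-0.008, 0.003, -1.0]]
force: [0.9, 0.2, -0.3]
finger_gap: 0.604
finger_force: 0.0
```

```bash
python3 -c "
from h import *
go((463,110,195,200),(446,-44,195,209.5),(446,-44,195,29.5))"
```

```text
at [483.8 265.  198.5] psi -171.3 q [ 0.1   0.58 -0.93  1.8   0.54  1.03  0.69] t 7.3 gap 0.604 F [ 0.9  0.2 -0.3] 0.0
[0.221, -0.75, 0.013] [0.001, 0.005, -0.125]
[0.421, -1.498, 0.009] [0.001, 0.006, -0.231]
[0.421, -1.498, 0.009] [0.008, -0.001, 1.769]
```

Emit:
play_rows(
  increments=[0.4,0.22,-0.75,0.01,0,0.005,-0.125,0.4,0.22,-0.75,0.01,0,0.005,-0.125,0.4,0.22,-0.75,0.01,0,0.005,-0.125,0.4,0.22,-0.75,0.01,0,0.005,-0.125],
)

```text
clock: 7.75
ee_pos: [0.4597, 0.1, 0.1897]
tool_rot: [[-0.943, -0.333, -0.011], [-0.333, 0.943, -0.007], [0.013, -0.003, -1.0]]
force: [0.6, 1.0, 0.6]
finger_gap: 0.6
finger_force: 0.0
```

```bash
python3 -c "
from h import *
go((446,-44,195,209.5),(446,-44,60,209.5))"
```

```text
at [459.7 100.  189.7] psi -160.5 q [ 0.5   0.49 -1.02  1.99  0.51  0.96  1.13] t 7.8 gap 0.6 F [0.6 1.  0.6] 0.0
[0.305, -0.656, -0.021] [-0.001, -0.008, -0.111]
[0.296, -0.654, 0.654] [-0.001, -0.008, -0.111]
```

Emit:
play_rows(
  increments=[0.4,0.15,-0.4,0,0,-0.008,0.9,0.4,0.15,-0.4,0,0,-0.008,0.9,0.4,0.15,-0.4,0,0,-0.008,0.9,0.4,0.3,-0.65,-0.02,0,-0.008,0.9,0.4,0.3,-0.65,-0.02,0,-0.008,0.9,0.4,0.3,-0.65,-0.02,0,-0.008,0.9,0.4,0.3,-0.65,-0.02,0,-0.008,0.9,0.4,0.3,-0.65,-0.02,0,-0.008,0.9,0.4,0.3,-0.65,-0.02,0,-0.008,0.9,0.4,0.3,-0.65,-0.02,0,-0.008,0.9],
)

```text
clock: 8.75
ee_pos: [0.4487, -0.0346, 0.1954]
tool_rot: [[-0.481, 0.877, 0.003], [0.877, 0.481, -0.006], [-0.007, -0.0, -1.0]]
force: [-0.5, -0.4, 0.1]
finger_gap: 0.599
finger_force: 0.0
```

```bash
python3 -c "
from h import *
go((446,-44,195,29.5),(446,-44,60,29.5))"
```

```text
at [448.7 -34.6 195.4] psi 118.7 q [ 0.58  0.33 -0.72  2.05  0.29  0.86  0.2 ] t 8.8 gap 0.599 F [-0.5 -0.4  0.1] 0.0
[-0.035, -0.034, 0.002] [0.003, 0.004, 0.991]
[-0.03, -0.034, 0.677] [0.003, 0.004, 0.991]
```

Emit:
play_rows(
  increments=[0.4,-0.035,-0.034,0,0.003,0.004,0.99,0.4,-0.035,-0.034,0,0.003,0.004,0.99,0.4,-0.035,-0.034,0,0.003,0.004,0.99,0.4,-0.035,-0.034,0,0.003,0.004,0.99,0.4,-0.035,-0.034,0,0.003,0.004,0.99,0.4,-0.035,-0.034,0.1,0.003,0.004,0.99,0.4,-0.035,-0.034,0.2,0.003,0.004,0.99,0.4,-0.035,-0.034,0.3,0.003,0.004,0.99,0.4,-0.035,-0.034,0.4,0.003,0.004,0.99,0.4,-0.035,-0.034,0.6,0.003,0.004,0.99],
)

```text
clock: 9.75
ee_pos: [0.4487, -0.0449, 0.0761]
tool_rot: [[0.842, 0.54, 0.005], [0.54, -0.842, -0.0], [0.004, 0.003, -1.0]]
force: [0.7, -1.3, -0.9]
finger_gap: 0.602
finger_force: 0.0
```

```bash
python3 -c "
from h import *
go((446,-44,60,29.5),(446,-44,5,29.5))"
```

```text
at [448.7 -44.9  76.1] psi 32.7 q [ 0.26  0.49 -0.32  2.14  0.28  0.55 -1.26] t 9.8 gap 0.602 F [ 0.7 -1.3 -0.9] 0.0
[-0.009, -0.011, 0.08] [0.002, -0.003, 0.036]
[-0.01, -0.012, 0.355] [0.002, -0.003, 0.036]
```

Emit:
play_rows(
  increments=[0.4,-0.01,-0.012,0.05,0.002,-0.003,0.036,0.4,-0.01,-0.012,0.15,0.002,-0.003,0.036,0.4,-0.01,-0.012,0.25,0.002,-0.003,0.036,0.4,-0.01,-0.012,0.32,0.002,-0.003,0.036,0.4,-0.01,-0.012,0.35,0.002,-0.003,0.036,1,-0.01,-0.012,0.35,0.002,-0.003,0.036,1,-0.01,-0.012,0.35,0.002,-0.003,0.036,1,-0.01,-0.012,0.35,0.002,-0.003,0.036,1,-0.01,-0.012,0.35,0.002,-0.003,0.036],
)

```text
clock: 10.65
ee_pos: [0.4441, -0.0443, 0.0062]
tool_rot: [[0.868, 0.497, -0.004], [0.497, -0.868, 0.001], [-0.003, -0.002, -1.0]]
force: [-0.3, 0.3, -1.6]
finger_gap: 0.36
finger_force: 59.4
```

Emit:
play_rows(
  increments=[1,0,0,0,0,0,0,1,0,0,-0.2,0,0,0,1,0,0,-0.4,0,0,0,1,0,0,-0.6,0,0,0,1,0,0,-0.8,0,0,0,1,0,0,-0.95,0,0,0,1,0,0,-0.95,0,0,0],
)

```text
clock: 11.35
ee_pos: [0.4473, -0.0445, 0.1996]
tool_rot: [[0.868, 0.497, 0.003], [0.497, -0.868, -0.001], [0.002, 0.002, -1.0]]
force: [0.6, 0.7, -1.9]
finger_gap: 0.36
finger_force: 60.2
```

```bash
python3 -c "
from h import *
go((470,80,195,19),(495.4,196.3,195,8.7))"
```

```text
at [447.3 -44.5 199.6] psi 29.8 q [ 0.34  0.27 -0.4   2.06  0.14  0.84 -1.18] t 11.3 gap 0.36 F [ 0.6  0.7 -1.9] 60.2
[0.407, -0.484, 0.023] [0.001, -0.001, 0.12]
[0.807, -0.926, 0.023] [0.001, -0.002, 0.234]
```

Emit:
play_rows(
  increments=[1,0.4,-0.48,0.02,0,0,0.12,1,0.4,-0.48,0.02,0,0,0.12,1,0.807,-0.926,0.02,0,0,0.234,1,0.807,-0.926,0.02,0,0,0.234,1,0.807,-0.926,0.02,0,0,0.234,1,0.807,-0.926,0.02,0,0,0.234,1,0.807,-0.926,0.02,0,0,0.234,1,0.807,-0.926,0.02,0,0,0.234],
)

```text
clock: 12.15
ee_pos: [0.492, 0.1948, 0.1906]
tool_rot: [[0.988, 0.151, -0.007], [0.151, -0.989, -0.001], [-0.007, 0.0, -1.0]]
force: [-0.4, -1.4, -0.2]
finger_gap: 0.362
finger_force: 60.1
```

```bash
python3 -c "
from h import *
go((495.4,196.3,60,8.7),(495.4,196.3,13,8.7))"
```

```text
at [492.  194.8 190.6] psi 8.7 q [-0.14  0.42 -0.4   1.87  0.2   0.9  -2.06] t 12.2 gap 0.362 F [-0.4 -1.4 -0.2] 60.1
[0.023, -0.005, 0.653] [0.0, 0.005, -0.0]
[0.024, -0.005, 0.888] [0.0, 0.005, -0.0]
```

Emit:
play_rows(
  increments=[1,0.024,-0.005,0.2,0,0.005,0,1,0.024,-0.005,0.4,0,0.005,0,1,0.024,-0.005,0.6,0,0.005,0,1,0.024,-0.005,0.75,0,0.005,0,1,0.024,-0.005,0.83,0,0.005,0,1,0.024,-0.005,0.87,0,0.005,0,1,0.024,-0.005,0.89,0,0.005,0,1,0.024,-0.005,0.89,0,0.005,0],
)

```text
clock: 12.95
ee_pos: [0.4966, 0.1976, 0.0138]
tool_rot: [[0.989, 0.151, 0.003], [0.151, -0.989, 0.001], [0.003, -0.001, -1.0]]
force: [0.5, 1.0, -0.9]
finger_gap: 0.357
finger_force: 60.1
```

```bash
python3 -c "
from h import *
go((495.4,196.3,12,8.7))
save('side','s3.png')
a=cv2.imread('pics/s3.png')[230:340,110:270]
cv2.imwrite('pics/c6.png',cv2.resize(a,(640,440),interpolation=cv2.INTER_CUBIC))"
```

```text
at [496.6 197.6  13.8] psi 8.7 q [-0.24  0.7  -0.29  1.95  0.36  0.54 -2.19] t 12.9 gap 0.357 F [ 0.5  1.  -0.9] 60.1
[-0.007, 0.005, 0.009] [-0.001, -0.002, -0.0]
```

View pics/c6.png

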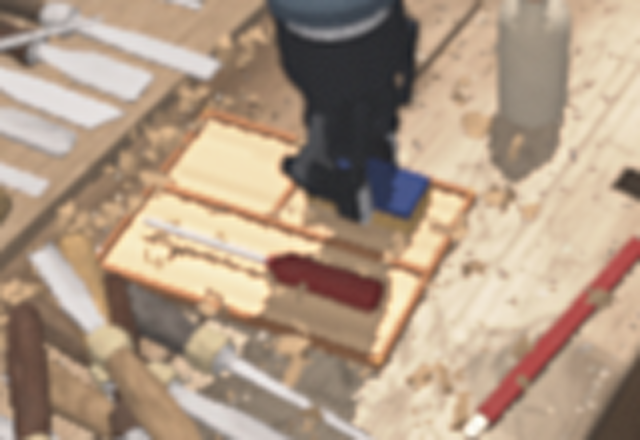

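The screwdriver lies in its bay; the stone at (400,190) is over the larger bay, within its lips. Releasing.

Emit:
play_rows(
  increments=[1,-0.005,0.003,0.008,0,0,0,0.45,-0.005,0.003,0.008,0,0,0,0.45,-0.005,0.003,0.008,0,0,0,0.45,-0.005,0.003,0.008,0,0,0,0.45,0,0,-0.1,0,0,0,0.45,0,0,-0.3,0,0,0,0.4,0,0,-0.5,0,0,0,0.35,0,0,-0.7,0,0,0,0.35,0,0,-0.9,0,0,0],
)

```text
clock: 13.9
ee_pos: [0.4956, 0.1981, 0.1954]
tool_rot: [[0.988, 0.152, 0.003], [0.152, -0.988, 0.002], [0.003, -0.001, -1.0]]
force: [1.8, -0.3, -1.0]
finger_gap: 0.644
finger_force: 0.0
```

```bash
python3 -c "
from h import *
go((583,74,190,83.5),(583,74,60,83.5))"
```

```text
at [495.6 198.1 195.4] psi 8.8 q [-0.14  0.42 -0.41  1.86  0.21  0.9  -2.07] t 13.9 gap 0.644 F [ 1.8 -0.3 -1. ] 0.0
[0.337, 0.68, 0.027] [0.001, -0.002, -0.83]
[0.335, 0.681, 0.677] [0.001, -0.002, -0.83]
```

Emit:
play_rows(
  increments=[0.3,0.335,0.68,0,0,0,-0.83,0.3,0.335,0.68,0,0,0,-0.83,0.3,0.335,0.68,0,0,0,-0.83,0.3,0.335,0.68,0,0,0,-0.83,0.3,0.335,0.68,0.1,0,0,-0.83,0.3,0.335,0.68,0.2,0,0,-0.83,0.3,0.335,0.68,0.3,0,0,-0.83,0.3,0.335,0.68,0.4,0,0,-0.83,0.3,0.335,0.68,0.5,0,0,-0.83,0.3,0.335,0.68,0.65,0,0,-0.83],
)

```text
clock: 14.9
ee_pos: [0.5841, 0.0742, 0.0637]
tool_rot: [[0.111, 0.994, 0.005], [0.994, -0.111, 0.002], [0.003, 0.005, -1.0]]
force: [0.3, 0.1, -0.1]
finger_gap: 0.702
finger_force: 0.0
```

```bash
python3 -c "
from h import *
go((583,74,60,83.5),(583,74,5,83.5))
sb=np.array([[233,290],[278,248],[300,258],[258,300]])/3.4-.35+[125,155]
print(plane('side',sb,.022)*1000)
save('side','s4.png')
a=cv2.imread('pics/s4.png')[180:280,150:290]
cv2.imwrite('pics/c7.png',cv2.resize(a,(560,400),interpolation=cv2.INTER_CUBIC))"
```

```text
at [584.1  74.2  63.7] psi 83.6 q [ 0.21  0.73 -0.56  1.79  0.53  0.77 -0.74] t 14.9 gap 0.702 F [ 0.3  0.1 -0.1] 0.0
[-0.001, -0.006, 0.019] [0.003, -0.002, 0.001]
[-0.002, -0.007, 0.294] [0.003, -0.002, 0.001]
[[591.81012087 105.38224383  22.        ]
 [588.10786264  48.03600204  22.        ]
 [564.97293503  48.93930185  22.        ]
 [567.28453286 104.60867587  22.        ]]
```

View pics/c7.png

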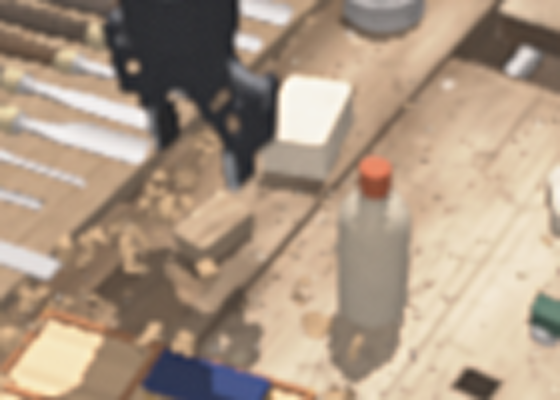

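The fingers hang over the small block at (215,225), which they straddle. Descending to grip it.

Emit:
play_rows(
  increments=[0.3,0,-0.015,0.1,0.003,-0.002,0,0.3,0,-0.015,0.2,0.003,-0.002,0,0.3,0,-0.015,0.27,0.003,-0.002,0,0.3,0,-0.015,0.294,0.003,-0.002,0,1,0,-0.015,0.294,0.003,-0.002,0,1,0,-0.015,0.294,0.003,-0.002,0,1,0,-0.015,0.294,0.003,-0.002,0,1,0,-0.015,0.294,0.003,-0.002,0,1,0,-0.015,0.294,0.003,-0.002,0],
)

```text
clock: 15.85
ee_pos: [0.5811, 0.0748, 0.0058]
tool_rot: [[0.114, 0.993, -0.001], [0.993, -0.114, -0.001], [-0.001, -0.001, -1.0]]
force: [-0.9, -0.3, 6.0]
finger_gap: 0.373
finger_force: 59.8
```

Emit:
play_rows(
  increments=[1,0,0,0,0,0,0,1,0,0,-0.2,0,0,0,1,0,0,-0.4,0,0,0,1,0,0,-0.6,0,0,0,1,0,0,-0.6,0,0,0.05,1,0,0,-0.6,0,0,0.1,1,0,0,-0.6,0,0,0.1],
)

```text
clock: 16.55
ee_pos: [0.5806, 0.0745, 0.1252]
tool_rot: [[0.269, 0.963, -0.002], [0.963, -0.269, -0.001], [-0.002, -0.001, -1.0]]
force: [0.1, -0.8, 0.2]
finger_gap: 0.368
finger_force: 59.1
```

```bash
python3 -c "
from h import *
go((591.7,212,120,8.7),(591.7,212,60,8.7))"
```

```text
at [580.6  74.5 125.2] psi 74.4 q [ 0.22  0.64 -0.58  1.77  0.44  0.87 -0.83] t 16.6 gap 0.368 F [ 0.1 -0.8  0.2] 59.1
[0.677, -0.131, 0.025] [-0.0, 0.001, 0.73]
[0.678, -0.131, 0.325] [-0.0, 0.001, 0.73]
```

Emit:
play_rows(
  increments=[1,0.678,-0.131,0,0,0,0.73,1,0.678,-0.131,0,0,0,0.73,1,0.678,-0.131,0,0,0,0.73,1,0.678,-0.131,0,0,0,0.73,1,0.678,-0.131,0,0,0,0.73,1,0.678,-0.131,0,0,0,0.73,1,0.678,-0.131,0.1,0,0,0.73,1,0.678,-0.131,0.2,0,0,0.73,1,0.678,-0.131,0.3,0,0,0.73,1,0.678,-0.131,0.3,0,0,0.73],
)

```text
clock: 17.55
ee_pos: [0.589, 0.2114, 0.0616]
tool_rot: [[0.988, 0.155, -0.008], [0.155, -0.988, -0.003], [-0.008, 0.002, -1.0]]
force: [-0.6, -0.7, -0.5]
finger_gap: 0.37
finger_force: 59.2
```

```bash
python3 -c "
from h import *
go((591.7,212,12,8.7))"
```

```text
at [589.  211.4  61.6] psi 8.9 q [-0.22  0.73 -0.28  1.69  0.27  0.77 -2.04] t 17.6 gap 0.37 F [-0.6 -0.7 -0.5] 59.2
[0.016, -0.002, 0.248] [0.001, 0.005, 0.002]
```

Emit:
play_rows(
  increments=[1,0.016,-0.002,0.1,0,0.005,0,1,0.016,-0.002,0.17,0,0.005,0,1,0.016,-0.002,0.22,0,0.005,0,1,0.016,-0.002,0.245,0,0.005,0,1,0.016,-0.002,0.245,0,0.005,0,1,0.016,-0.002,0.245,0,0.005,0],
)

```text
clock: 18.15
ee_pos: [0.5948, 0.2133, 0.0161]
tool_rot: [[0.988, 0.152, 0.006], [0.152, -0.988, 0.001], [0.006, 0.0, -1.0]]
force: [-0.0, -1.1, 0.3]
finger_gap: 0.376
finger_force: 59.2
```

Emit:
play_rows(
  increments=[0.45,0,0,0,0,0,0,0.45,0,0,0,0,0,0,0.45,0,0,0,0,0,0,0.45,0,0,-0.1,0,0,0,0.4,0,0,-0.3,0,0,0,0.2,0,0,-0.5,0,0,0,0,0,0,-0.7,0,0,0,0,0,0,-0.9,0,0,0,0,0,0,-0.9,0,0,0],
)

```text
clock: 19.05
ee_pos: [0.597, 0.2148, 0.2022]
tool_rot: [[0.988, 0.152, 0.015], [0.152, -0.988, 0.004], [0.016, -0.002, -1.0]]
force: [0.6, 0.0, 0.5]
finger_gap: 1.0
finger_force: 0.0
```

```bash
python3 -c "
from h import *
go((450,64.8,195,80),(450,64.8,80,80))
save('top','t5.png');save('side','s5.png')
a=cv2.imread('pics/s5.png')[220:340,110:270];b=cv2.imread('pics/t5.png')[140:230,115:235]
cv2.imwrite('pics/c8.png',np.hstack([cv2.resize(a,(400,300),interpolation=cv2.INTER_CUBIC),cv2.resize(b,(400,300),interpolation=cv2.INTER_CUBIC)]))"
```

```text
at [597.  214.8 202.2] psi 8.7 q [-0.19  0.55 -0.33  1.61  0.21  1.   -2.  ] t 19.1 gap 1.0 F [0.6 0.  0.5] 0.0
[-0.841, 0.63, 0.021] [0.005, -0.01, -0.792]
[-0.85, 0.631, 0.596] [0.005, -0.01, -0.792]
```

View pics/c8.png

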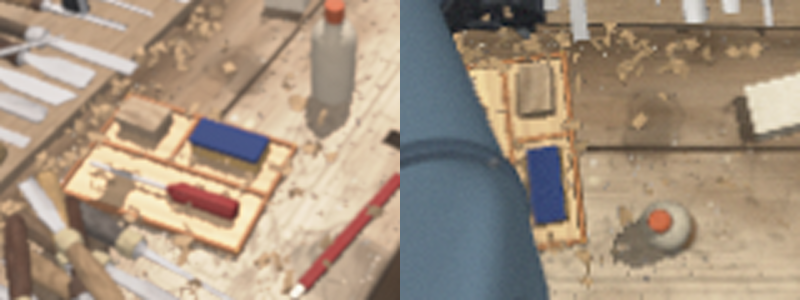

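The tray is filled properly: screwdriver (200,200), stone (230,140) and small block (143,115) in the side view, all flat in their bays. Now the bottle.

Emit:
play_rows(
  increments=[0,-0.84,0.63,0.02,0.005,-0.01,-0.79,0,-0.84,0.63,0.02,0.005,-0.01,-0.79,0,-0.84,0.63,0.02,0.005,-0.01,-0.79,0,-0.84,0.63,0.02,0.005,-0.01,-0.79,0,-0.84,0.63,0.02,0.005,-0.01,-0.79,0,-0.84,0.63,0.02,0.005,-0.01,-0.79,0,-0.84,0.63,0.02,0.005,-0.01,-0.79,0,-0.84,0.63,0.02,0.005,-0.01,-0.79,0,-0.84,0.63,0.02,0.005,-0.01,-0.79,0,-0.84,0.63,0.02,0.005,-0.01,-0.79],
)

```text
clock: 20.15
ee_pos: [0.4456, 0.0627, 0.1895]
tool_rot: [[0.176, 0.984, -0.013], [0.984, -0.176, -0.004], [-0.007, -0.012, -1.0]]
force: [-1.0, 0.6, -0.4]
finger_gap: 1.007
finger_force: 0.0
```

```bash
python3 -c "
from h import *
go((450,64.8,58,80))"
```

```text
at [445.6  62.7 189.5] psi 79.9 q [ 0.28  0.33 -0.61  2.05  0.25  0.85 -0.65] t 20.1 gap 1.007 F [-1.   0.6 -0.4] 0.0
[0.019, 0.028, 0.657] [-0.008, 0.004, -0.002]
```

Emit:
play_rows(
  increments=[0,0.015,0.02,0.15,-0.005,0.003,0,0,0.015,0.02,0.3,-0.005,0.003,0,0,0.015,0.02,0.45,-0.005,0.003,0,0,0.015,0.02,0.55,-0.005,0.003,0,0,0.015,0.02,0.62,-0.005,0.003,0,0,0.015,0.02,0.64,-0.005,0.003,0,0,0.015,0.02,0.64,-0.005,0.003,0,0,0.015,0.02,0.64,-0.005,0.003,0],
)

```text
clock: 20.95
ee_pos: [0.45, 0.0647, 0.0631]
tool_rot: [[0.177, 0.984, -0.001], [0.984, -0.177, -0.001], [-0.002, -0.001, -1.0]]
force: [-0.1, -0.2, 0.9]
finger_gap: 0.992
finger_force: 0.0
```

```bash
python3 -c "
from h import *
go((450,64.8,57,80))
save('side','s6.png')
a=cv2.imread('pics/s6.png')[180:290,180:320]
cv2.imwrite('pics/c9.png',cv2.resize(a,(560,440),interpolation=cv2.INTER_CUBIC))"
```

```text
at [450.   64.7  63.1] psi 79.8 q [ 0.15  0.55 -0.48  2.13  0.46  0.57 -0.84] t 20.9 gap 0.992 F [-0.1 -0.2  0.9] 0.0
[0.0, -0.0, 0.03] [-0.001, 0.001, -0.002]
```

View pics/c9.png

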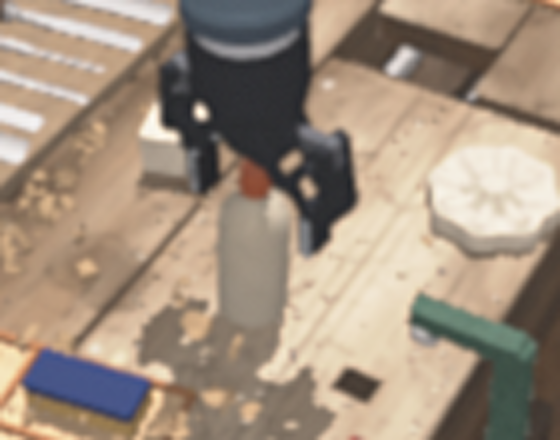

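The bottle stands centred between the fingers, cap just below the palm. Lowering 6 mm and closing.

Emit:
play_rows(
  increments=[0,0,0,0.03,0,0,0,0,0,0,0.03,0,0,0,1,0,0,0.03,0,0,0,1,0,0,0.03,0,0,0,1,0,0,0.03,0,0,0,1,0,0,0.03,0,0,0,1,0,0,0.03,0,0,0,1,0,0,0.03,0,0,0],
)

```text
clock: 21.8
ee_pos: [0.4501, 0.0646, 0.0572]
tool_rot: [[0.176, 0.984, -0.001], [0.984, -0.176, -0.002], [-0.002, -0.001, -1.0]]
force: [-1.5, 0.1, 6.0]
finger_gap: 0.534
finger_force: 60.1
```

Emit:
play_rows(
  increments=[1,0,0,-0.05,0,0,0,1,0,0,-0.15,0,0,0,1,0,0,-0.3,0,0,0,1,0,0,-0.4,0,0,0,1,0,0,-0.4,0,0,0],
)

```text
clock: 22.3
ee_pos: [0.4517, 0.0651, 0.1393]
tool_rot: [[0.177, 0.984, 0.003], [0.984, -0.177, -0.001], [-0.0, 0.003, -1.0]]
force: [0.4, 0.2, -2.2]
finger_gap: 0.531
finger_force: 61.6
```

```bash
python3 -c "
from h import *
go((430,-120,137,70),(390,-364.8,137,60),(390,-364.8,64,60))"
```

```text
at [451.7  65.1 139.3] psi 79.8 q [ 0.24  0.41 -0.58  2.09  0.34  0.73 -0.73] t 22.3 gap 0.531 F [ 0.4  0.2 -2.2] 61.6
[-0.93, 0.056, 0.012] [0.002, 0.0, 0.109]
[-2.17, 0.076, 0.013] [0.002, -0.0, 0.22]
[-2.17, 0.074, 0.378] [0.002, -0.0, 0.22]
```

Emit:
play_rows(
  increments=[1,-0.1,0.005,0,0,0,0.02,1,-0.25,0.01,0,0,0,0.04,1,-0.4,0.02,0,0,0,0.06,1,-0.55,0.03,0,0,0,0.08,1,-0.7,0.04,0,0,0,0.1,1,-0.85,0.05,0,0,0,0.1,1,-0.95,0.05,0,0,0,0.1,1,-1,0.05,0,0,0,0.1,1,-1,0.05,0,0,0,0.1],
)

```text
clock: 23.2
ee_pos: [0.4238, -0.1347, 0.1365]
tool_rot: [[0.33, 0.944, -0.003], [0.944, -0.33, -0.001], [-0.002, -0.002, -1.0]]
force: [0.3, 0.6, -1.4]
finger_gap: 0.53
finger_force: 61.6
```

```bash
python3 -c "
from h import *
go((390,-364.8,137,60),(390,-364.8,64,60))"
```

```text
at [ 423.8 -134.7  136.5] psi 70.7 q [ 0.62  0.39 -0.49  2.11  0.28  0.71 -0.39] t 23.2 gap 0.53 F [ 0.3  0.6 -1.4] 61.6
[-1.142, 0.22, -0.0] [-0.001, 0.002, 0.119]
[-1.141, 0.221, 0.365] [-0.001, 0.002, 0.119]
```

Emit:
play_rows(
  increments=[1,-0.1,0.02,0,0,0,0.02,1,-0.25,0.05,0,0,0,0.04,1,-0.4,0.08,0,0,0,0.06,1,-0.55,0.11,0,0,0,0.08,1,-0.7,0.14,0,0,0,0.1,1,-0.85,0.17,0,0,0,0.12,1,-0.95,0.2,0,0,0,0.12,1,-1,0.22,0,0,0,0.12,1,-1,0.22,0,0,0,0.12],
)

```text
clock: 24.1
ee_pos: [0.4011, -0.3372, 0.1371]
tool_rot: [[0.5, 0.866, -0.001], [0.866, -0.5, -0.001], [-0.002, -0.001, -1.0]]
force: [0.5, 0.5, -1.3]
finger_gap: 0.536
finger_force: 61.6
```

```bash
python3 -c "
from h import *
go((390,-364.8,63,60))"
```

```text
at [ 401.1 -337.2  137.1] psi 60.0 q [ 0.92  0.48 -0.38  1.93  0.25  0.78 -0.13] t 24.1 gap 0.536 F [ 0.5  0.5 -1.3] 61.6
[-0.147, 0.021, 0.371] [-0.0, 0.001, 0.0]
```

Emit:
play_rows(
  increments=[1,-0.14,0.02,0,0,0,0,1,-0.147,0.021,0.1,0,0,0,1,-0.147,0.021,0.2,0,0,0,1,-0.147,0.021,0.28,0,0,0,1,-0.147,0.021,0.33,0,0,0,1,-0.147,0.021,0.35,0,0,0,1,-0.147,0.021,0.35,0,0,0],
)

```text
clock: 24.8
ee_pos: [0.3897, -0.3639, 0.0673]
tool_rot: [[0.498, 0.867, -0.002], [0.867, -0.498, -0.001], [-0.002, -0.001, -1.0]]
force: [-0.2, -0.4, -1.4]
finger_gap: 0.534
finger_force: 61.6
```

```bash
python3 -c "
from h import *
go((390,-364.8,62.5,60))
save('side','s7.png')
a=cv2.imread('pics/s7.png')[110:210,260:390]
cv2.imwrite('pics/c10.png',cv2.resize(a,(520,400),interpolation=cv2.INTER_CUBIC))"
```

```text
at [ 389.7 -363.9   67.3] psi 60.1 q [ 0.92  0.61 -0.33  1.94  0.32  0.65 -0.13] t 24.8 gap 0.534 F [-0.2 -0.4 -1.4] 61.6
[-0.003, 0.003, 0.024] [-0.001, 0.001, 0.001]
```

View pics/c10.png

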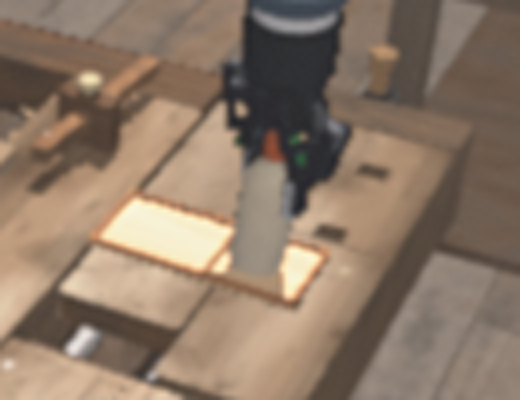

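The bottle hangs upright over the square bay, its foot near (258,265), inside the lips. Setting it down and releasing.

Emit:
play_rows(
  increments=[1,0,0,0.012,0,0,0,1,0,0,0.02,0,0,0,1,0,0,0.026,0,0,0,1,0,0,0.026,0,0,0,1,0,0,0.026,0,0,0],
)

```text
clock: 25.35
ee_pos: [0.3894, -0.3651, 0.0624]
tool_rot: [[0.499, 0.866, -0.001], [0.866, -0.499, -0.002], [-0.002, -0.0, -1.0]]
force: [-0.3, -0.3, -1.7]
finger_gap: 0.526
finger_force: 61.6
```

Emit:
play_rows(
  increments=[0.3,0,0,0,0,0,0,0,0,0,0,0,0,0,0,0,0,0,0,0,0,0,0,0,0,0,0,0,0,0,0,-0.05,0,0,0,0,0,0,-0.15,0,0,0,0,0,0,-0.35,0,0,0,0,0,0,-0.55,0,0,0,0,0,0,-0.7,0,0,0,0,0,0,-0.7,0,0,0],
)

```text
clock: 26.35
ee_pos: [0.392, -0.3665, 0.2073]
tool_rot: [[0.499, 0.866, 0.005], [0.866, -0.499, -0.007], [-0.004, 0.008, -1.0]]
force: [0.2, -0.1, -0.2]
finger_gap: 1.001
finger_force: 0.0
```

```bash
python3 -c "
from h import *
go((480,-200,200,80),(579.5,-42,200,104.5))"
```

```text
at [ 392.  -366.5  207.3] psi 60.0 q [ 0.99  0.4  -0.41  1.85  0.2   0.92 -0.03] t 26.4 gap 1.001 F [ 0.2 -0.1 -0.2] 0.0
[0.941, -0.035, 0.032] [0.004, 0.003, -0.222]
[1.874, 0.002, 0.029] [0.004, 0.004, -0.494]
```

Emit:
play_rows(
  increments=[0,0.94,-0.03,0,0,0,-0.22,0,0.94,-0.03,0,0,0,-0.22,0,0.94,-0.03,0,0,0,-0.22,0,0.94,-0.03,0,0,0,-0.22,0,0.94,-0.03,0,0,0,-0.22],
)

```text
clock: 26.85
ee_pos: [0.4807, -0.1923, 0.2021]
tool_rot: [[0.167, 0.986, 0.0], [0.986, -0.167, 0.002], [0.002, -0.0, -1.0]]
force: [0.4, 0.5, 0.0]
finger_gap: 1.004
finger_force: 0.0
```

```bash
python3 -c "
from h import *
go((579.5,-42,200,104.5),(579.5,-42,80,104.5))
save('side','s8.png');save('top','t8.png')
t=cv2.imread('pics/t8.png')[:,:,::-1].copy()
cream=lambda h,a,v:(v>190)&(a<50)
try: print(rect('top',blob(t,(212,155,246,185),cream),.037))
except Exception as e: print(e)
b=cv2.imread('pics/s8.png')[90:210,200:400]
cv2.imwrite('pics/c11.png',cv2.resize(b,(600,360),interpolation=cv2.INTER_CUBIC))"
```

```text
at [ 480.7 -192.3  202.1] psi 80.4 q [ 0.74  0.4  -0.55  1.89  0.26  0.92 -0.11] t 26.9 gap 1.004 F [0.4 0.5 0. ] 0.0
[0.823, 0.362, 0.012] [0.0, -0.001, -0.268]
[0.822, 0.362, 0.612] [0.0, -0.001, -0.268]
(array([579.3, -41.1]), array([47.7, 69.9]), np.float32(104.4))
```

View pics/c11.png

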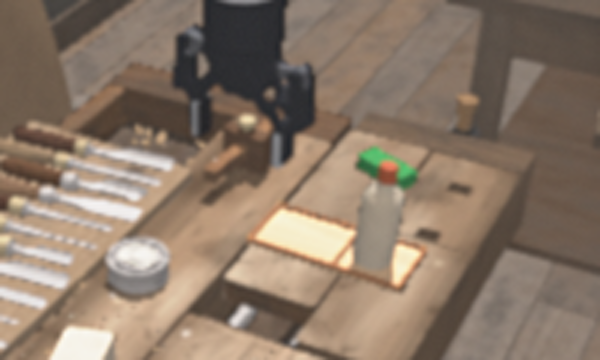

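The bottle stands in the square bay (375,235) and the tin is untouched at (138,265). Now the large block.

Emit:
play_rows(
  increments=[0.2,0.822,0.362,0,0,0,-0.268,0.2,0.822,0.362,0,0,0,-0.268,0.2,0.822,0.362,0,0,0,-0.268,0.2,0.822,0.362,0,0,0,-0.268,0.2,0.822,0.362,0.2,0,0,-0.268,0.2,0.822,0.362,0.4,0,0,-0.268,0.2,0.822,0.362,0.55,0,0,-0.268,0.2,0.822,0.362,0.6,0,0,-0.268,0.2,0.822,0.362,0.6,0,0,-0.268],
)

```text
clock: 27.85
ee_pos: [0.577, -0.0514, 0.0802]
tool_rot: [[-0.24, 0.971, -0.005], [0.971, 0.24, -0.002], [-0.001, -0.005, -1.0]]
force: [0.4, 0.4, 0.5]
finger_gap: 0.797
finger_force: 0.0
```

```bash
python3 -c "
from h import *
go((579.5,-41.5,14,104.5))"
```

```text
at [577.  -51.4  80.2] psi 103.9 q [ 0.42  0.69 -0.56  1.8   0.5   0.8  -0.15] t 27.9 gap 0.797 F [0.4 0.4 0.5] 0.0
[0.045, 0.026, 0.331] [-0.003, 0.0, -0.007]
```

Emit:
play_rows(
  increments=[0.2,0.045,0.02,0,0,0,-0.005,0.2,0.045,0.02,0.1,0,0,-0.005,0.2,0.045,0.02,0.2,0,0,-0.005,0.2,0.045,0.02,0.3,0,0,-0.005,0.2,0.045,0.02,0.325,0,0,-0.005,0.2,0.045,0.02,0.325,0,0,-0.005,1,0.045,0.02,0.325,0,0,-0.005,1,0.045,0.02,0.325,0,0,-0.005,1,0.045,0.02,0.325,0,0,-0.005,1,0.045,0.02,0.325,0,0,-0.005],
)

```text
clock: 28.85
ee_pos: [0.5814, -0.0401, 0.0184]
tool_rot: [[-0.249, 0.969, 0.001], [0.969, 0.249, -0.001], [-0.002, 0.001, -1.0]]
force: [-0.9, -0.8, 7.1]
finger_gap: 0.587
finger_force: 63.5
```

Emit:
play_rows(
  increments=[1,0,0,0,0,0,0,1,0,0,-0.1,0,0,0,1,0,0,-0.3,0,0,0,1,0,0,-0.5,0,0,0,1,0,0,-0.7,0,0,0,1,0,0,-0.9,0,0,0,1,0,0,-0.95,0,0,0],
)

```text
clock: 29.55
ee_pos: [0.5829, -0.0396, 0.212]
tool_rot: [[-0.249, 0.968, 0.007], [0.969, 0.249, -0.002], [-0.004, 0.006, -1.0]]
force: [0.3, 0.8, 0.6]
finger_gap: 0.592
finger_force: 62.7
```

```bash
python3 -c "
from h import *
go((530,-200,205,52),(482.5,-365.6,205,-0.5))"
```

```text
at [582.9 -39.6 212. ] psi 104.4 q [ 0.47  0.53 -0.66  1.71  0.37  1.02 -0.06] t 29.6 gap 0.592 F [0.3 0.8 0.6] 62.7
[-0.711, -0.456, 0.035] [0.005, 0.0, 0.582]
[-1.453, -0.892, 0.035] [0.005, -0.002, 1.166]
```

Emit:
play_rows(
  increments=[1,-0.73,-0.45,0.02,0,0,0.6,1,-0.73,-0.45,0.02,0,0,0.6,1,-0.73,-0.45,0.02,0,0,0.6,1,-0.73,-0.45,0.02,0,0,0.6,1,-0.73,-0.45,0.02,0,0,0.6,1,-0.73,-0.45,0.02,0,0,0.6,1,-0.73,-0.45,0.02,0,0,0.6,1,-0.73,-0.45,0.02,0,0,0.6],
)

```text
clock: 30.35
ee_pos: [0.5291, -0.2038, 0.2028]
tool_rot: [[0.637, 0.771, -0.002], [0.771, -0.637, -0.002], [-0.002, -0.001, -1.0]]
force: [-0.9, -0.1, -1.5]
finger_gap: 0.587
finger_force: 62.6
```

```bash
python3 -c "
from h import *
go((482.5,-365.6,205,-0.5),(482.5,-365.6,70,-.5))"
```

```text
at [ 529.1 -203.8  202.8] psi 50.4 q [ 0.61  0.46 -0.42  1.77  0.23  0.96 -0.6 ] t 30.4 gap 0.587 F [-0.9 -0.1 -1.5] 62.6
[-0.772, 0.336, -0.009] [0.0, 0.002, 0.566]
[-0.77, 0.336, 0.666] [0.0, 0.002, 0.566]
```

Emit:
play_rows(
  increments=[1,-0.77,0.336,0,0,0,0.566,1,-0.77,0.336,0,0,0,0.566,1,-0.77,0.336,0,0,0,0.566,1,-0.77,0.336,0,0,0,0.566,1,-0.77,0.336,0,0,0,0.566,1,-0.77,0.336,0,0,0,0.566,1,-0.77,0.336,0.2,0,0,0.566,1,-0.77,0.336,0.4,0,0,0.566,1,-0.77,0.336,0.5,0,0,0.566,1,-0.77,0.336,0.5,0,0,0.566],
)

```text
clock: 31.35
ee_pos: [0.4806, -0.3638, 0.0999]
tool_rot: [[1.0, -0.007, -0.007], [-0.007, -1.0, 0.002], [-0.007, -0.002, -1.0]]
force: [-0.4, -0.3, -0.6]
finger_gap: 0.585
finger_force: 62.6
```

```bash
python3 -c "
from h import *
go((482.5,-365.6,24.5,-.5))
save('top','t9.png');save('side','s9.png')
t=cv2.imread('pics/t9.png')[150:250,280:390];b=cv2.imread('pics/s9.png')[100:200,250:360]
cv2.imwrite('pics/c12.png',np.hstack([cv2.resize(a,(396,360),interpolation=cv2.INTER_CUBIC) for a in (t,b)]))"
```

```text
at [ 480.6 -363.8   99.9] psi -0.4 q [ 0.69  0.63 -0.16  1.75  0.14  0.78 -1.12] t 31.4 gap 0.585 F [-0.4 -0.3 -0.6] 62.6
[0.012, 0.01, 0.377] [-0.002, 0.004, 0.001]
```

View pics/c12.png

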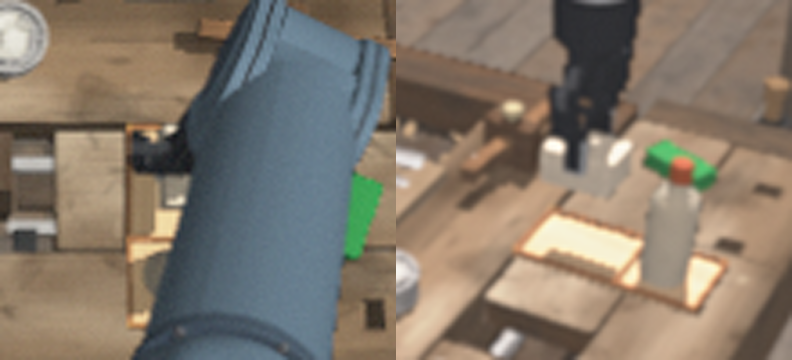

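The block hangs aligned over the longer bay, and the bottle at (670,235) is clear of the gripper. Lowering.

Emit:
play_rows(
  increments=[1,0.01,0.008,0.1,0,0.002,0,1,0.01,0.008,0.2,0,0.002,0,1,0.01,0.008,0.28,0,0.002,0,1,0.01,0.008,0.33,0,0.002,0,1,0.01,0.008,0.36,0,0.002,0,1,0.01,0.008,0.365,0,0.002,0,1,0.01,0.008,0.365,0,0.002,0],
)

```text
clock: 32.15
ee_pos: [0.4851, -0.3675, 0.0305]
tool_rot: [[1.0, -0.009, 0.002], [-0.009, -1.0, -0.002], [0.002, 0.002, -1.0]]
force: [-0.2, -0.1, -1.8]
finger_gap: 0.586
finger_force: 62.6
```

```bash
python3 -c "
from h import *
go((482.5,-365.6,23.5,-.5))"
```

```text
at [ 485.1 -367.5   30.5] psi -0.5 q [ 0.68  0.74 -0.14  1.76  0.16  0.65 -1.13] t 32.1 gap 0.586 F [-0.2 -0.1 -1.8] 62.6
[-0.013, -0.009, 0.035] [0.001, -0.001, -0.0]
```

Emit:
play_rows(
  increments=[1,-0.01,-0.007,0.015,0,0,0,1,-0.01,-0.007,0.025,0,0,0,1,-0.01,-0.007,0.033,0,0,0,1,-0.01,-0.007,0.033,0,0,0,1,-0.01,-0.007,0.033,0,0,0],
)

```text
clock: 32.65
ee_pos: [0.4827, -0.3659, 0.0235]
tool_rot: [[1.0, -0.009, 0.001], [-0.009, -1.0, -0.001], [0.001, 0.001, -1.0]]
force: [-0.4, -0.2, -0.7]
finger_gap: 0.587
finger_force: 62.7
```

Emit:
play_rows(
  increments=[0.2,0,0,0,0,0,0,0.2,0,0,0,0,0,0,0.2,0,0,0,0,0,0,0.2,0,0,-0.05,0,0,0,0.2,0,0,-0.2,0,0,0,0.2,0,0,-0.4,0,0,0,0.2,0,0,-0.6,0,0,0,0.2,0,0,-0.8,0,0,0,0.2,0,0,-1,0,0,0,0.2,0,0,-1,0,0,0],
)

```text
clock: 33.65
ee_pos: [0.4856, -0.3676, 0.2305]
tool_rot: [[1.0, -0.009, 0.011], [-0.009, -1.0, -0.008], [0.011, 0.008, -1.0]]
force: [-0.1, 0.3, 0.8]
finger_gap: 0.795
finger_force: 0.0
```

Emit:
play_rows(
  increments=[0.2,0,0.2,0,0,0,0,0.2,0,0.4,0,0,0,0,0.2,0,0.6,0,0,0,0,0.2,0,0.8,0,0,0,0,0.2,0,1,0,0,0,0,0.2,0,1,0,0,0,0,0.2,0,1,0,0,0,0],
)

```text
clock: 34.35
ee_pos: [0.4799, -0.566, 0.223]
tool_rot: [[1.0, -0.011, 0.001], [-0.011, -1.0, -0.001], [0.001, 0.001, -1.0]]
force: [-0.3, 0.6, -0.0]
finger_gap: 0.8
finger_force: 0.0
```

```bash
python3 -c "
from h import *
go()
save('top','t10.png');save('side','s10.png')
t=cv2.imread('pics/t10.png')[140:250,110:390];b=cv2.imread('pics/s10.png')[110:330,120:390]
cv2.imwrite('pics/c13.png',np.vstack([cv2.resize(t,(640,251),interpolation=cv2.INTER_CUBIC),cv2.resize(b,(640,348),interpolation=cv2.INTER_CUBIC)]))"
```

```text
at [ 479.9 -566.   223. ] psi -0.6 q [ 0.88  0.71 -0.13  1.25  0.09  1.18 -0.83] t 34.4 gap 0.8 F [-0.3  0.6 -0. ] 0.0
```

View pics/c13.png

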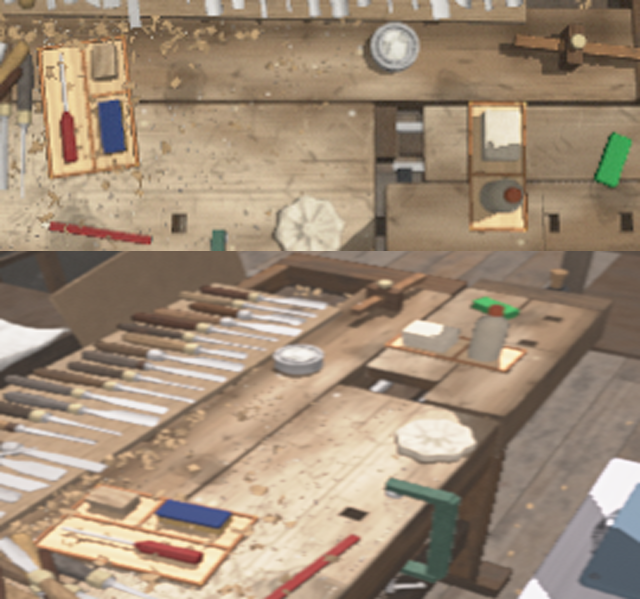

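Both kits are complete: screwdriver, stone and small block each in their bays on the left; bottle upright and large block flat on the right; tin untouched at (394,47) and the robot clear.

```bash
python3 -c "
from h import *
print(bot.finish_job())"
```

```text
the job is handed in; nothing more can be done
None
```

The job is handed in at about 34 s: both kits were made up in the order you gave, the last pictures show every item in its bay and the bottle upright, and the wax tin was not touched.

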